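# Click the next-dose marker in front of the square eyedrop bottle

## Task

The eyedrop stand has a marker that slides along a rail in front of three bottles, to show which drops come next. With your fingertips, push the marker by its upright tab along the rail until it clicks into the notch in front of the square-sided bottle, then take your hand away. Push gently and do not pinch the tab; leave the bottles, the cup and the pillbox standing where they are.

Things in the scene. Friction and masses are not known exactly. Their poses are not given: they have to be found in the camera images.
- stand: Eyedrop stand, fixed: wooden base 140 x 320 x 6 mm with a rail and a white tray. Origin: centre of its underside, on the deck; x from rail to tray (away from the robot, turned up to 0.3 rad), y along the rail. Rail centre line at x = -40 mm, y -150 to 150, top 28 mm wide, 35 mm high; end blocks 42 mm high. Tray walls 22 mm high, wells at x = +38 mm; a 4th, separate well at y = -115: empty, no notch.
- marker (a joint): Marker's place on the rail in m: 0 (stop at the -y end, the robot's right, near which it starts) to 0.240. Tab centre at y = -0.120 + this in the stand's frame. Notches at 0.075, 0.135, 0.195. Slides with 0.5 to 1 N. From about 4 mm off a notch a sprung ball drops in and pulls it to the centre by itself (push force dips); leaving takes about 5 N. It can be pushed past a notch, and back.
- tab: The marker's white plastic body, captive on the rail: saddle 34 mm across x 30 mm along the rail, 36.5 to 51.5 mm above the deck, small pointer towards the tray, and an upright tab to push, 26 mm wide across, 16 mm thick along the rail, its top 94 mm above the deck. Push on its flat -y or +y face. Origin: on the rail's centre line at deck height, under the tab's centre; axes as the stand's.
- square_bottle: The square-sided eyedrop bottle, amber with a white cap: body 32 x 32 x 42 mm, round cap of 16 mm diameter, 56 mm high in all. Loose, about 30 g; it stands in one of the three tray wells, whose floor is 9 mm above the deck. Origin: centre of its underside.
- tall_bottle: A slim round eyedrop bottle, amber with a white cap: diameter 24 mm, 66 mm high with its 16 mm cap. Loose, about 30 g; it stands in one of the three tray wells, whose floor is 9 mm above the deck. Origin: centre of its underside.
- squat_bottle: A squat round eyedrop bottle, amber with a white cap: diameter 34 mm, 48 mm high with its 16 mm cap. Loose, about 30 g; it stands in one of the three tray wells, whose floor is 9 mm above the deck. Origin: centre of its underside.
- cup: A white ceramic cup, rim diameter 76 mm, 85 mm high, standing loose on the deck to the robot's right of the stand. Origin: centre of its underside.
- pillbox: A closed white pillbox with four clear sliding lids, 170 x 70 mm, 31 mm high over the lids' grips, loose on the deck to the robot's left of the stand. Origin: centre of its underside; x along its length.
- well_1 (a point): Centre of the floor of tray well 1 of 3 (counted along the stand's +y; each well is about 50 x 58 mm). The notch at joint value 0.075 lies straight in front of it.
- well_2 (a point): Centre of the floor of tray well 2 of 3 (counted along the stand's +y; each well is about 50 x 58 mm). The notch at joint value 0.135 lies straight in front of it.
- well_3 (a point): Centre of the floor of tray well 3 of 3 (counted along the stand's +y; each well is about 50 x 58 mm). The notch at joint value 0.195 lies straight in front of it.
- notch_1 (a point): Centre of notch 1 of 3 at the height of the rail's top (35 mm): a groove 12 mm wide across the rail, in front of well 1; the marker's joint reads 0.075 there.
- notch_2 (a point): Centre of notch 2 of 3 at the height of the rail's top (35 mm): a groove 12 mm wide across the rail, in front of well 2; the marker's joint reads 0.135 there.
- notch_3 (a point): Centre of notch 3 of 3 at the height of the rail's top (35 mm): a groove 12 mm wide across the rail, in front of well 3; the marker's joint reads 0.195 there.

How it is judged:
By the outcome, as a careful person would: the job done as asked, in the order asked, and still so for the second after the job is handed in, with the robot touching nothing.
It also fails if it takes over 48 s, if anything falls off the work surface, if the arm or the gripper's body presses on something with over 40 N, if the wrist force passes 120 N, or if a joint passes its speed limit or range.

## Robot

A 7-joint arm with a two-finger parallel gripper is mounted at the origin on the work surface. World frame = base frame: x ahead of the robot, y to its left, z up, the work surface at z = 0. Lengths are in m, angles in rad, forces in N, time in s.
With the tool pointing down it reaches from about 0.425 to 0.925 m from the base axis. Payload 6.8 kg.
Tool frame: the origin (TCP) lies on the centre line of the jaws, within the pads' length; the fingertips stand 8 mm ahead of it and the grasp point (between the pads) lies 11 mm behind it (r.finger_overhang is the distance from the TCP to the fingertips, in m); x points along the fingers, z is the direction in which the jaws open and shut, and the axes are right-handed (so a half turn about x gives the same grasp; the last joint's range is limited). The gripper opens to 85 mm and grips with 20 to 120 N. Pads are 22 mm wide; open, the fingers measure 114 mm over their backs; the gripper's body (76 mm by 85 mm) begins 54 mm behind the grasp point. The pads swing forward as they close: fully open they stand 13 mm farther back than shut.
Start: joints at [1.225, 0.477, 0.022, 1.555, -0.011, 1.109, -0.083], TCP at [0.159, -0.656, 0.239] pointing down, gripper open.
Joint ranges: [-2.96, 2.96], [-0.34, 2.1], [-1.41, 1.46], [0.24, 2.44], [-1.37, 4.51], [0.17, 1.92], [-2.96, 2.96]. Speed limits (rad/s): [2.39, 2.39, 3.14, 3.14, 3.14, 3.14, 3.14].

## Interface

Orientations are given as a rotation vector (axis times angle).
In Python, from bench import r gives the robot as it stands. The module is installed in compiled form; this text tells all that it offers.
- The arm moves only by the tool play_rows, never from a script. Its argument "plan" is a list of rows, each a list of 5 numbers: the opening, from -1 (shut) to 1 (fully open), then the shift along the world's x, y, z in m, then the turn about the world's z in rad. A call has 1 to 10 rows; each row is the pose to reach, as a shift and turn from the pose commanded when the call began; what a row does not reach only later rows make up. A row lasts 1/10 s, in which the tool goes at most 50 mm and 8.59 degrees, less where a joint would pass 70% of its speed; a pose out of reach is approached as far as the arm can. A call with a gripper value outside its range is refused whole. The fingers move at their own pace and stop on an object; "force" is the grip in N (left out, the last holds). Time passes only in rows, so rows that repeat a pose let the fingers close. It gives the time, the measured TCP pose, the force and the opening at its end, in the units of the state.
- r.get_obs(): the state, without advancing time (a new reading comes with each control period).
- r.grab_frame(name): name is "scene" or "top"; returns a dict with "pixels" (400x640x3 uint8, blue, green, red), "z_map" (400x640 float32, m along the optical axis (not along the pixel's ray), 0 where there is no reading), "vfov" (degrees; the focal length in pixels is half the picture's height over the tangent of half this angle, whatever the lens; pixels are square), "cx", "cy" (the principal point, pixels), "R" (3x3) and "t" (3): a world point X has camera coordinates R X + t. Camera axes: x right, y down, z forward; pixel columns grow to the right and rows downward; lengths in m; the calibration is good to about 2 mm. A picture is of the moment at which its call begins.
- r.hand_in(): hands the job in, once; it reports no verdict.
Trained networks look in a picture, given as the dict that the camera call returned (one of the last four; its "shot" number tells which), for a name from the list of things; names that differ only in an ending like _2 or _b are one class to them, and where a whole thing is asked for, a point or a joint stands for the part that bears it (a point fixed in the world has none). Each returns a list of dicts, best first, with "conf" (0 to 1); they miss things now and then, are a little off and sometimes report something else, mostly with a low value. They report only what shows in the picture. A call takes as long as a camera call.
- r.outline_of(picture, label): "mask" (400x640 bool, what is visible of it) and "bbox" ([left, top, right, bottom] as shares, 0 to 1, of the picture: columns of its width, rows of its height, round what is visible of it).
- r.pinpoint(picture, label): "position" ([column, row] as shares, 0 to 1, of the picture: columns of its width, rows of its height: a listed point, or the origin of a listed thing).
The state is a dict: "clock": time; "joints": joint angles; "qvel": joint speeds; "tau": joint torques, N m; "tcp_pos": TCP position; "orientation": TCP orientation; "contact_force": force on the tool from outside, world axes, zero at the start; "moment": the same for the moment, N m; "grip_width": finger opening in m.
Only numpy, scipy, OpenCV 4.12 (cv2) and the standard library are available. Lean on these libraries where they do the work, as an engineer would, in place of code of your own. Each camera call takes 0.05 s, during which the arm holds its last target.

## Working session

There is one attempt and no reset: what is moved stays moved. The work goes in short steps, Python scripts to look and compute and a tool call to move; the robot and the scene stay as the last step left them, time stands still between calls to the robot, and variables do not carry over. Pictures are saved under pics/ and viewed, and the job is handed in when it is done.

Besides the shell and the picture viewer there is one more tool, called after "Request:" by a JSON object that holds its "fn" and its "kwargs". play_rows: Moves the arm, as the interface text tells. Its arguments: {"type":"object","properties":{"plan":{"type":"array","items":{"type":"array","items":{"type":"number"}}},"force":{"type":"number"}},"required":["plan"]}

```bash
mkdir -p pics
cat > h.py <<'E'
import numpy as np, cv2
from bench import r
def px2w(p,u,v,z=None,height=None):
    f=200/np.tan(np.radians(p["vfov"])/2)
    d=np.array([(u-p["cx"])/f,(v-p["cy"])/f,1.0]); R=np.array(p["R"]);t=np.array(p["t"])
    c=-R.T@t; w=R.T@d
    if height is not None: return c+w*(height-c[2])/w[2]
    return R.T@(d*z-t)
def w2px(p,X):
    f=200/np.tan(np.radians(p["vfov"])/2); c=np.array(p["R"])@X+np.array(p["t"])
    return c[:2]/c[2]*f+[p["cx"],p["cy"]]
E
python3 - <<'E'
from h import *
o=r.get_obs(); print(o["clock"],o["tcp_pos"],o["orientation"],o["contact_force"],o["grip_width"],r.finger_overhang)
H={"tab":None,"marker":None,"square_bottle":.009,"tall_bottle":.009,"squat_bottle":.009,"cup":0,"pillbox":0,"stand":0,"well_1":.009,"well_2":.009,"well_3":.009,"notch_1":.035,"notch_2":.035,"notch_3":.035}
for n in ("scene","top"):
    p=r.grab_frame(n); cv2.imwrite(f"pics/{n}0.png",p["pixels"]); print(n,p["vfov"],-np.array(p["R"]).T@p["t"])
    for k,h in H.items():
        for d in r.pinpoint(p,k)[:2]:
            u,v=d["position"][0]*640,d["position"][1]*400
            print(k,round(d["conf"],2),round(u),round(v),px2w(p,u,v,height=h or 0).round(4))
E
```

```text
0.0 [ 0.15885469 -0.65544974  0.23830398] [ 1.03335348  1.31390863 -1.03163258] [-0.30055453  0.76789834 -0.81400191] 0.08549584136865068 0.008
scene 51.921131371720826 [ 1.21251545 -0.39060363  0.69663595]
tab 0.61 282 209 [ 0.48   -0.0423  0.    ]Traceback (most recent call last):
  File "<stdin>", line 7, in <module>
ValueError: it knows: cup, notch, pillbox, square_bottle, squat_bottle, stand, tab, tall_bottle, well
```

Run:
```python
from h import *
H={"tab":0,"square_bottle":.009,"tall_bottle":.009,"squat_bottle":.009,"cup":0,"pillbox":0,"stand":0,"well":.009,"notch":.035}
for n in ("scene","top"):
    p=r.grab_frame(n); cv2.imwrite(f"pics/{n}1.png",p["pixels"]); print(n,p["vfov"],-np.array(p["R"]).T@p["t"])
    for k,h in H.items():
        for d in r.pinpoint(p,k)[:5]:
            u,v=d["position"][0]*640,d["position"][1]*400
            print(k,round(d["conf"],2),round(u),round(v),px2w(p,u,v,height=h or 0).round(4))
```

```text
scene 51.921131371720826 [ 1.21251545 -0.39060363  0.69663595]
tab 0.65 281 209 [ 0.4812 -0.0458  0.    ]
tab 0.41 317 182 [0.4326 0.0938 0.    ]
tall_bottle 0.58 316 212 [0.5479 0.0169 0.009 ]
squat_bottle 0.7 335 202 [0.5415 0.0794 0.009 ]
cup 0.69 148 297 [ 0.5742 -0.4135  0.    ]
pillbox 0.95 419 146 [0.4484 0.4597 0.    ]
stand 0.61 299 193 [0.4471 0.0264 0.    ]
stand 0.6 321 199 [0.5003 0.0629 0.    ]
well 0.9 319 211 [0.5491 0.0259 0.009 ]
well 0.81 350 193 [0.5295 0.1356 0.009 ]
well 0.56 334 202 [0.5381 0.0807 0.009 ]
notch 0.92 298 190 [0.473  0.0115 0.035 ]
notch 0.78 335 173 [0.4649 0.1307 0.035 ]
notch 0.75 318 177 [0.4558 0.0826 0.035 ]
top 42.19587854389465 [ 0.28360313 -0.01834811  1.48961124]
tab 0.7 338 228 [ 0.4854 -0.0454  0.    ]
square_bottle 0.6 273 211 [0.5368 0.143  0.009 ]
tall_bottle 0.53 316 202 [0.5624 0.0176 0.009 ]
squat_bottle 0.57 339 228 [ 0.483  -0.0475  0.009 ]
cup 0.58 466 195 [ 0.5734 -0.4233  0.    ]
cup 0.54 315 204 [0.5587 0.0201 0.    ]
pillbox 0.92 169 240 [0.4609 0.445  0.    ]
pillbox 0.74 294 208 [0.548  0.0805 0.    ]
stand 0.64 301 217 [0.5196 0.0605 0.    ]
well 0.61 297 208 [0.5457 0.0718 0.009 ]
well 0.57 315 200 [0.5675 0.0201 0.009 ]
notch 0.92 317 234 [0.4658 0.0147 0.035 ]
notch 0.71 298 235 [0.4636 0.0675 0.035 ]
```

View pics/scene1.png

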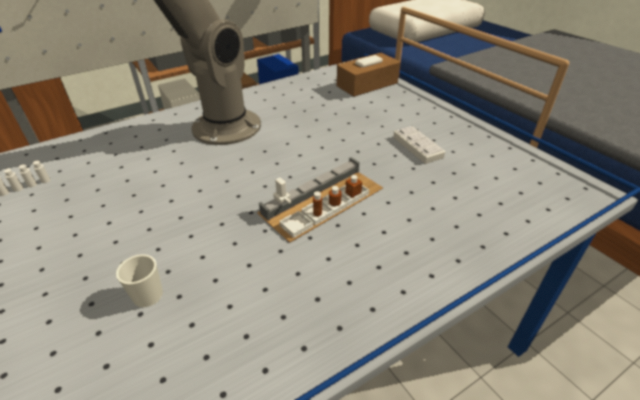

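View pics/top1.png

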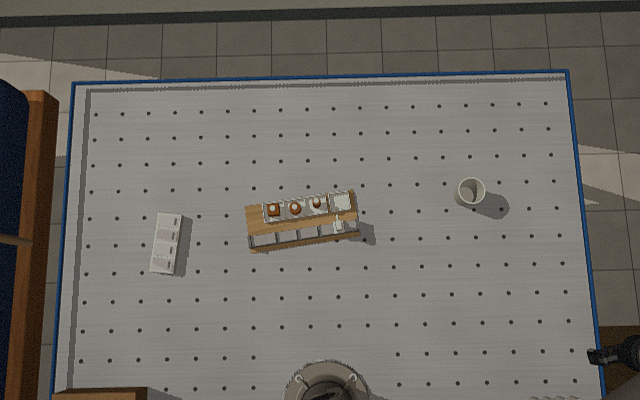

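The top view shows the stand at cols 245-358, rows 190-252, with its marker near (338,228). The bottles are at about (273,209), (295,208) and (316,203), and the leftmost looks square. I'll zoom in and fit the stand pose.

Run:
```python
from h import *
p=r.grab_frame("top"); q=r.grab_frame("scene")
a=cv2.resize(p["pixels"][180:265,235:375],None,fx=5,fy=5,interpolation=cv2.INTER_CUBIC)
b=cv2.resize(q["pixels"][150:245,250:390],None,fx=5,fy=5,interpolation=cv2.INTER_CUBIC)
cv2.imwrite("pics/za.png",a);cv2.imwrite("pics/zb.png",b)
for nm,im in(("top",p),("scene",q)):
  for k in("stand","tab","square_bottle"):
    for d in r.outline_of(im,k)[:2]:
        m=d["mask"].astype(np.uint8); print(nm,k,d["conf"],m.sum(),(np.array(d["bbox"])*[640,400,640,400]).round(1))
        ys,xs=np.nonzero(m); 
        if nm=="top" and k=="stand":
            (c,s,an)=cv2.minAreaRect(np.c_[xs,ys].astype(np.float32)); bx=cv2.boxPoints((c,s,an))
            W=np.array([px2w(im,u,v,height=.006) for u,v in bx]); print(W.round(4),[np.linalg.norm(W[i]-W[i-1]).round(4) for i in range(4)],W.mean(0))
        if nm=="top" and k!="stand":
            z=im["z_map"]; pts=np.array([px2w(im,u,v,z=z[v,u]) for u,v in zip(xs,ys)]); print(pts[pts[:,2]>.03].round(3)[:40:2])
```

```text
top stand 0.76 4854 [244.5 188.4 362.6 251.9]
[[ 0.5556  0.232   0.006 ]
 [ 0.6004 -0.0913  0.006 ]
 [ 0.4595 -0.1088  0.006 ]
 [ 0.416   0.2091  0.006 ]] [np.float64(0.1415), np.float64(0.3265), np.float64(0.142), np.float64(0.3209)] [0.50790057 0.06024938 0.006     ]
top tab 0.62 128 [333.  214.4 342.7 236.2]
[[ 0.509 -0.04   0.051]
 [ 0.507 -0.04   0.05 ]
 [ 0.503 -0.04   0.053]
 [ 0.504 -0.045  0.051]
 [ 0.5   -0.042  0.055]
 [ 0.494 -0.047  0.094]
 [ 0.491 -0.039  0.099]
 [ 0.492 -0.045  0.091]
 [ 0.491 -0.05   0.093]
 [ 0.498 -0.057  0.047]
 [ 0.496 -0.037  0.047]
 [ 0.489 -0.042  0.09 ]
 [ 0.489 -0.047  0.093]
 [ 0.489 -0.053  0.092]
 [ 0.492 -0.031  0.054]
 [ 0.49  -0.036  0.07 ]
 [ 0.486 -0.042  0.094]
 [ 0.486 -0.047  0.095]
 [ 0.486 -0.052  0.096]
 [ 0.492 -0.059  0.052]]
top square_bottle 0.67 130 [271.1 202.2 278.6 217.2]
[[0.551 0.132 0.048]
 [0.547 0.145 0.058]
 [0.547 0.14  0.054]
 [0.548 0.134 0.05 ]
 [0.548 0.128 0.051]
 [0.548 0.123 0.05 ]
 [0.545 0.146 0.05 ]
 [0.543 0.138 0.064]
 [0.545 0.134 0.051]
 [0.545 0.129 0.051]
 [0.546 0.123 0.045]
 [0.542 0.148 0.053]
 [0.54  0.141 0.066]
 [0.539 0.135 0.067]
 [0.542 0.131 0.05 ]
 [0.542 0.126 0.05 ]
 [0.539 0.151 0.052]
 [0.537 0.144 0.067]
 [0.537 0.138 0.065]
 [0.538 0.133 0.06 ]]
scene stand 0.67 4079 [257.6 159.2 383.8 242. ]
scene tab 0.69 284 [273.7 178.  291.5 203.3]
scene square_bottle 0.74 4309 [259.8 158.3 387.4 244.6]
scene square_bottle 0.6 199 [310.5 192.  321.3 215.8]
```

View pics/za.png

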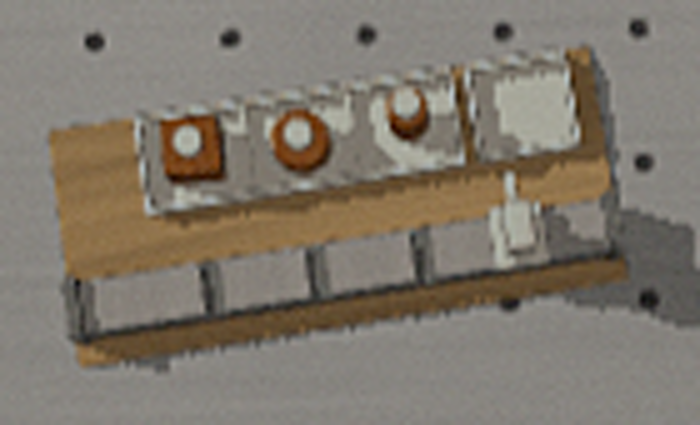

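View pics/zb.png

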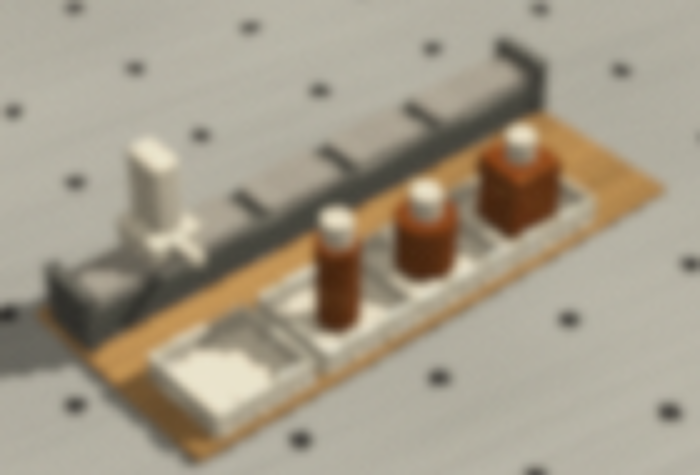

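Run:
```python
from h import *
from scipy.spatial.transform import Rotation as Ro
from scipy.optimize import least_squares
o=r.get_obs(); print(o["clock"]); print("tool axes cols\n",Ro.from_rotvec(o["orientation"]).as_matrix().round(3))
p=r.grab_frame("top")
# notch centres from the zoomed top view
z=np.array([[207,290],[317,273],[420,253]])
N=np.array([px2w(p,235+u/5,180+v/5,height=.035) for u,v in z]); print(N.round(4))
# base corners: (local) far-left, far-right, near-right, near-left
zc=np.array([[50,131],[588,47],[627,268],[80,365]]); L=np.array([[.07,.16],[.07,-.16],[-.07,-.16],[-.07,.16]])
C=np.array([px2w(p,235+u/5,180+v/5,height=.006) for u,v in zc]); 
pts=np.r_[L,[[-.04,.075],[-.04,.015],[-.04,-.045]]]; obs=np.r_[C,N][:,:2]
def f(x):
    c,s=np.cos(x[2]),np.sin(x[2]); return (pts@np.array([[c,s],[-s,c]])+x[:2]-obs).ravel()
s=least_squares(f,[.508,.06,.137]); print(s.x, (s.fun.reshape(-1,2)*1000).round(1))
# rail height from depth
zm=p["z_map"]
for d in r.outline_of(p,"tab")[:1]:
    ys,xs=np.nonzero(d["mask"]); P=np.array([px2w(p,u,v,z=zm[v,u]) for u,v in zip(xs,ys)]); T=P[P[:,2]>.085]; print(len(T),T.mean(0))
    c,sn=np.cos(s.x[2]),np.sin(s.x[2]); l=(T[:,:2]-s.x[:2])@np.array([[c,-sn],[sn,c]]); print(l.mean(0),l.min(0),l.max(0))
```

```text
1.5
tool axes cols
 [[ 0.     0.972  0.236]
 [-0.     0.236 -0.972]
 [-1.     0.     0.   ]]
[[0.4559 0.1295 0.035 ]
 [0.4641 0.0672 0.035 ]
 [0.4742 0.0089 0.035 ]]
[0.50788773 0.05801354 0.14163063] [[ 0.1  2.8]
 [ 2.9  0.7]
 [-5.3 -0.7]
 [-1.9  1.1]
 [ 1.8 -2.9]
 [ 2.  -0. ]
 [ 0.5 -1. ]]
54 [ 0.47699703 -0.04529989  0.11917007]
[-0.04516487 -0.09791851] [-0.2328179  -0.10670795] [-0.02804936 -0.04393757]
```

Request:
{"fn": "play_rows", "kwargs": {"plan": [[-1, 0.025, 0.042, 0, -0.02], [-1, 0.05, 0.084, 0, -0.04], [-1, 0.075, 0.126, 0, -0.06], [-1, 0.1, 0.168, 0, -0.08], [-1, 0.125, 0.21, 0, -0.097], [-1, 0.15, 0.252, 0, -0.097], [-1, 0.175, 0.293, 0, -0.097], [-1, 0.2, 0.335, 0, -0.097], [-1, 0.225, 0.377, 0, -0.097], [-1, 0.25, 0.418, 0, -0.097]], "force": 20}}

```text
clock: 2.6
tcp_pos: [0.4098, -0.2362, 0.2397]
orientation: [1.105, 1.271, -1.105]
contact_force: [1.4, -0.4, -0.6]
grip_width: -0.0003
```

Request:
{"fn": "play_rows", "kwargs": {"plan": [[-1, 0.025, 0.042, 0, 0], [-1, 0.05, 0.084, 0, 0], [-1, 0.07, 0.115, -0.02, 0], [-1, 0.081, 0.134, -0.04, 0], [-1, 0.081, 0.134, -0.06, 0], [-1, 0.081, 0.134, -0.08, 0], [-1, 0.081, 0.134, -0.09, 0], [-1, 0.081, 0.134, -0.09, 0], [-1, 0.081, 0.134, -0.09, 0]]}}

```text
clock: 3.5
tcp_pos: [0.4904, -0.1042, 0.15]
orientation: [1.105, 1.272, -1.105]
contact_force: [0.1, -0.2, 0.0]
grip_width: 0.0
```

Run:
```python
from h import *
q=r.grab_frame("scene"); p=r.grab_frame("top")
b=cv2.resize(q["pixels"][110:230,220:370],None,fx=5,fy=5,interpolation=cv2.INTER_CUBIC); cv2.imwrite("pics/zc.png",b)
o=r.get_obs();P=o["tcp_pos"]; 
for d in(-.013,-.008,-.021): print(d, (w2px(q,P+[0,0,d])-[220,110])*5)
zm=q["z_map"]
# points near the gripper tip
ys,xs=np.mgrid[110:230,220:340]; W=np.array([px2w(q,u,v,z=zm[v,u]) for u,v in zip(xs.ravel(),ys.ravel()) if zm[v,u]>0])
m=(np.hypot(W[:,0]-P[0],W[:,1]-P[1])<.035)&(W[:,2]>.1)
G=W[m]; print(m.sum(), np.percentile(G[:,2],[0,1,2,5]))
c,s=np.cos(.1416),np.sin(.1416); l=(G[:,:2]-[.5079,.058])@np.array([[c,-s],[s,c]])
lo=G[:,2]<.16; print(l[lo].min(0),l[lo].max(0), (P[:2]-[.5079,.058])@np.array([[c,-s],[s,c]]))
```

```text
-0.013 [186.0053153  328.92534937]
-0.008 [184.88906566 320.15334848]
-0.021 [187.77581471 342.83874467]
1195 [0.14416123 0.15010792 0.15328388 0.1612571 ]
[-0.04637813 -0.16979865] [-0.02684896 -0.14291938] [-0.03989223 -0.15826019]
```

View pics/zc.png

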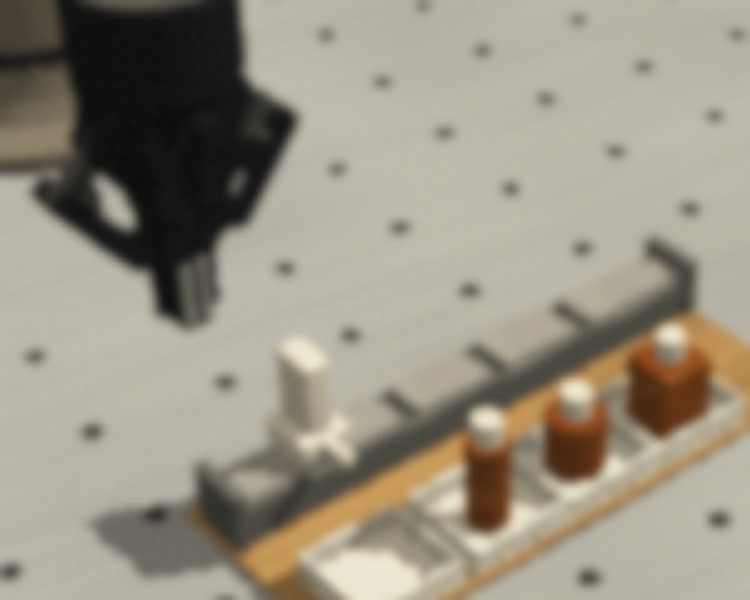

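The tip is at about (185,325) in the zoom, where the 8 mm overhang puts it. It's clear of the tab at (303,390) and in line with the rail. I'll descend next to the tab and move up to it.

Request:
{"fn": "play_rows", "kwargs": {"plan": [[-1, 0, 0, -0.025, 0], [-1, 0, 0, -0.05, 0], [-1, 0, 0, -0.07, 0], [-1, 0, 0, -0.077, 0], [-1, 0, 0, -0.077, 0], [-1, 0, 0, -0.077, 0], [-1, -0.0014, 0.01, -0.077, 0], [-1, -0.0021, 0.015, -0.077, 0], [-1, -0.0028, 0.02, -0.077, 0], [-1, -0.0028, 0.02, -0.077, 0]]}}

```text
clock: 4.6
tcp_pos: [0.4873, -0.0828, 0.0727]
orientation: [1.104, 1.273, -1.103]
contact_force: [0.2, -0.4, -0.6]
grip_width: -0.0001
```

Request:
{"fn": "play_rows", "kwargs": {"plan": [[-1, -0.0004, 0.003, 0, 0], [-1, -0.0008, 0.006, 0, 0], [-1, -0.0013, 0.009, 0, 0], [-1, -0.0017, 0.012, 0, 0], [-1, -0.0021, 0.015, 0, 0], [-1, -0.0026, 0.018, 0, 0], [-1, -0.003, 0.021, 0, 0], [-1, -0.0034, 0.024, 0, 0], [-1, -0.0034, 0.024, 0, 0]]}}

```text
clock: 5.5
tcp_pos: [0.4837, -0.0594, 0.0723]
orientation: [1.105, 1.273, -1.104]
contact_force: [0.5, -0.6, -0.7]
grip_width: -0.0004
```

```bash
cat > look.py <<'E'
import sys
from h import *
q=r.grab_frame("scene"); n=sys.argv[1]
b=cv2.resize(q["pixels"][110:230,240:390],None,fx=5,fy=5,interpolation=cv2.INTER_CUBIC); cv2.imwrite(f"pics/{n}.png",b)
o=r.get_obs();P=o["tcp_pos"];F=o["contact_force"];c,s=np.cos(.1416),np.sin(.1416);M=np.array([[c,-s],[s,c]])
print(o["clock"],"tcp local",((P[:2]-[.5079,.058])@M).round(4),P[2].round(4),"F local",(F[:2]@M).round(2),F[2].round(2))
# marker side top predicted/found: tab top points by depth, white
for d in r.outline_of(q,"tab")[:1]:
    ys,xs=np.nonzero(d["mask"]); W=np.array([px2w(q,u,v,z=q["z_map"][v,u]) for u,v in zip(xs,ys) if q["z_map"][v,u]>0])
    l=np.c_[(W[:,:2]-[.5079,.058])@M,W[:,2]]; t=l[(l[:,2]>.058)&(l[:,2]<.1)&(abs(l[:,0]+.04)<.025)]
    print("conf",round(d["conf"],2),len(t),"tab local y 5/50/95%",np.percentile(t[:,1],[5,50,95]).round(4),"joint~",(np.median(t[:,1])+.12).round(4))
E
python3 look.py z1
```

```text
5.55 tcp local [-0.0405 -0.113 ] 0.0723 F local [ 0.07 -0.15] 0.24
conf 0.47 116 tab local y 5/50/95% [-0.098  -0.0911 -0.0824] joint~ 0.0289
```

View pics/z1.png

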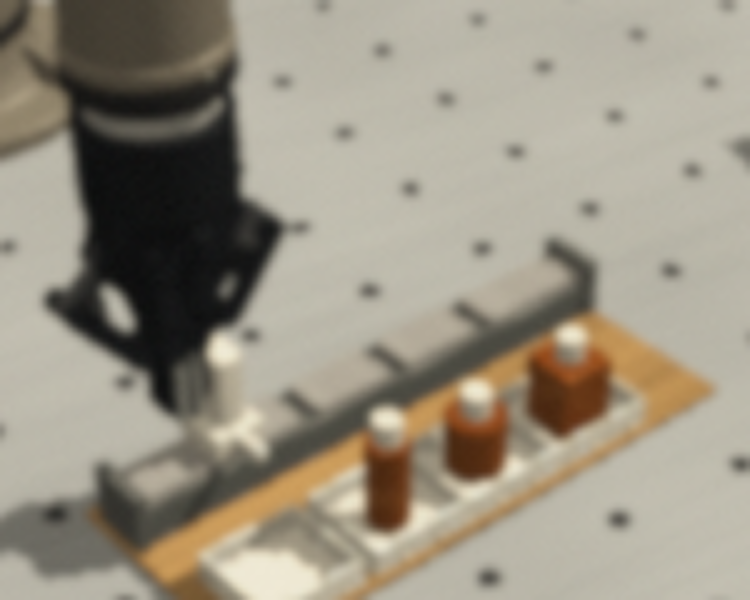

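The fingers are against the tab, which shows at (222,385) in the zoom: joint is about 0.029, and the TCP trails the tab centre by about 22 mm. Next I'll push along the rail.

Request:
{"fn": "play_rows", "kwargs": {"plan": [[-1, -0.0006, 0.004, 0, 0], [-1, -0.0011, 0.008, 0, 0], [-1, -0.0017, 0.012, 0, 0], [-1, -0.0023, 0.016, 0, 0], [-1, -0.0028, 0.02, 0, 0], [-1, -0.0034, 0.024, 0, 0], [-1, -0.004, 0.028, 0, 0], [-1, -0.0046, 0.032, 0, 0], [-1, -0.0051, 0.036, 0, 0], [-1, -0.0057, 0.04, 0, 0]]}}

```text
clock: 6.6
tcp_pos: [0.4782, -0.0196, 0.0723]
orientation: [1.105, 1.272, -1.105]
contact_force: [1.5, -0.8, -0.6]
grip_width: -0.0004
```

Request:
{"fn": "play_rows", "kwargs": {"plan": [[-1, -0.0004, 0.003, 0, 0], [-1, -0.0008, 0.006, 0, 0], [-1, -0.0013, 0.009, 0, 0], [-1, -0.0017, 0.012, 0, 0], [-1, -0.0021, 0.015, 0, 0], [-1, -0.0026, 0.018, 0, 0], [-1, -0.003, 0.021, 0, 0], [-1, -0.0034, 0.024, 0, 0], [-1, -0.0039, 0.027, 0, 0], [-1, -0.0043, 0.03, 0, 0]]}}

```text
clock: 7.6
tcp_pos: [0.4738, 0.0103, 0.0723]
orientation: [1.105, 1.273, -1.105]
contact_force: [1.3, -1.2, -0.9]
grip_width: -0.0002
```

```bash
python3 look.py z2
```

```text
7.65 tcp local [-0.0405 -0.0417] 0.0723 F local [-0.26 -0.53] -0.2
conf 0.54 92 tab local y 5/50/95% [-0.0265 -0.0207 -0.0121] joint~ 0.0993
```

View pics/z2.png

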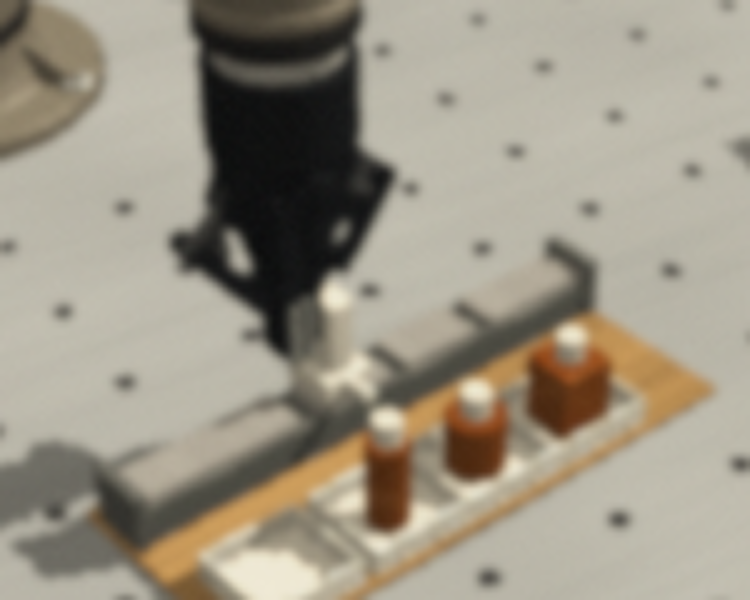

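It's past notch 1 (joint about 0.099), with contact held and low force. Next it goes through notch 2.

Request:
{"fn": "play_rows", "kwargs": {"plan": [[-1, -0.0006, 0.004, 0, 0], [-1, -0.0011, 0.008, 0, 0], [-1, -0.0017, 0.012, 0, 0], [-1, -0.0023, 0.016, 0, 0], [-1, -0.0028, 0.02, 0, 0], [-1, -0.0034, 0.024, 0, 0], [-1, -0.004, 0.028, 0, 0], [-1, -0.0046, 0.032, 0, 0], [-1, -0.0051, 0.036, 0, 0], [-1, -0.0057, 0.04, 0, 0]]}}

```text
clock: 8.7
tcp_pos: [0.4681, 0.0493, 0.0723]
orientation: [1.104, 1.272, -1.106]
contact_force: [0.7, -3.2, 0.6]
grip_width: 0.0006
```

Request:
{"fn": "play_rows", "kwargs": {"plan": [[-1, -0.0004, 0.003, 0, 0], [-1, -0.0008, 0.006, 0, 0], [-1, -0.0013, 0.009, 0, 0], [-1, -0.0017, 0.012, 0, 0], [-1, -0.0021, 0.015, 0, 0], [-1, -0.0026, 0.018, 0, 0], [-1, -0.0034, 0.024, 0, 0], [-1, -0.0043, 0.03, 0, 0], [-1, -0.005, 0.035, 0, 0], [-1, -0.005, 0.035, 0, 0]]}}

```text
clock: 9.7
tcp_pos: [0.4629, 0.0864, 0.0724]
orientation: [1.104, 1.274, -1.103]
contact_force: [-1.2, -0.8, -0.2]
grip_width: 0.0004
```

```bash
python3 look.py z3
```

```text
9.75 tcp local [-0.0406  0.034 ] 0.0723 F local [0.39 0.41] -0.01
conf 0.58 107 tab local y 5/50/95% [0.0509 0.0553 0.0663] joint~ 0.1753
```

View pics/z3.png

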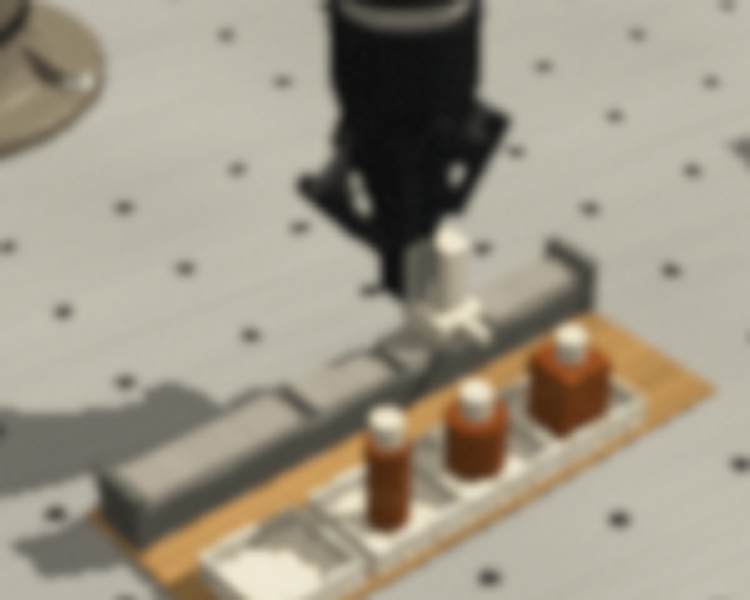

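Joint is about 0.175, beyond notch 2. I'll take the last stretch in small steps.

Request:
{"fn": "play_rows", "kwargs": {"plan": [[-1, -0.0004, 0.003, 0, 0], [-1, -0.0008, 0.006, 0, 0], [-1, -0.0013, 0.009, 0, 0], [-1, -0.0017, 0.012, 0, 0], [-1, -0.002, 0.014, 0, 0], [-1, -0.002, 0.014, 0, 0]]}}

```text
clock: 10.4
tcp_pos: [0.4611, 0.0996, 0.0724]
orientation: [1.105, 1.273, -1.104]
contact_force: [0.1, 0.2, -0.1]
grip_width: -0.0001
```

```bash
python3 look.py z4; python3 look.py z4b
```

```text
10.45 tcp local [-0.0404  0.0477] 0.0724 F local [-0.44  0.61] -0.01
conf 0.7 73 tab local y 5/50/95% [0.0639 0.0675 0.0763] joint~ 0.1875
10.55 tcp local [-0.0405  0.0474] 0.0724 F local [0.66 0.89] -0.8
conf 0.63 97 tab local y 5/50/95% [0.0625 0.068  0.079 ] joint~ 0.188
```

View pics/z4.png

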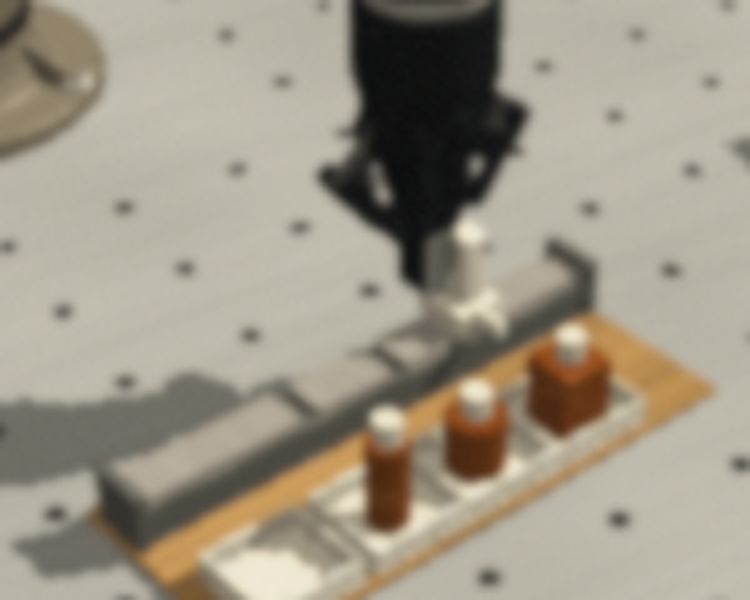

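Request:
{"fn": "play_rows", "kwargs": {"plan": [[-1, -0.0002, 0.001, 0, 0], [-1, -0.0003, 0.002, 0, 0], [-1, -0.0003, 0.002, 0, 0], [-1, -0.0003, 0.002, 0, 0]]}}

```text
clock: 11.0
tcp_pos: [0.4608, 0.1011, 0.0723]
orientation: [1.105, 1.273, -1.105]
contact_force: [0.8, -0.1, -0.2]
grip_width: -0.0001
```

```bash
python3 look.py z5; python3 look.py z5b
```

```text
11.05 tcp local [-0.0405  0.0492] 0.0723 F local [ 0.1  -0.04] 0.17
conf 0.6 106 tab local y 5/50/95% [0.0599 0.0694 0.0805] joint~ 0.1894
11.15 tcp local [-0.0405  0.0492] 0.0723 F local [ 0.28 -0.41] -0.26
conf 0.77 91 tab local y 5/50/95% [0.0649 0.0707 0.0797] joint~ 0.1907
```

Request:
{"fn": "play_rows", "kwargs": {"plan": [[-1, -0.0001, 0.001, 0, 0], [-1, -0.0002, 0.0015, 0, 0], [-1, -0.0002, 0.0015, 0, 0], [-1, -0.0002, 0.0015, 0, 0]]}}

```text
clock: 11.6
tcp_pos: [0.4606, 0.1025, 0.0723]
orientation: [1.105, 1.272, -1.105]
contact_force: [0.5, -0.6, -0.0]
grip_width: 0.0001
```

```bash
python3 look.py z6; python3 look.py z6b
```

```text
11.65 tcp local [-0.0406  0.0507] 0.0723 F local [-0.23 -0.82] -0.76
conf 0.66 93 tab local y 5/50/95% [0.0694 0.0741 0.0829] joint~ 0.1941
11.75 tcp local [-0.0405  0.0507] 0.0723 F local [ 0.42 -0.4 ] -0.09
conf 0.77 102 tab local y 5/50/95% [0.0707 0.0738 0.0842] joint~ 0.1938
```

View pics/z6.png

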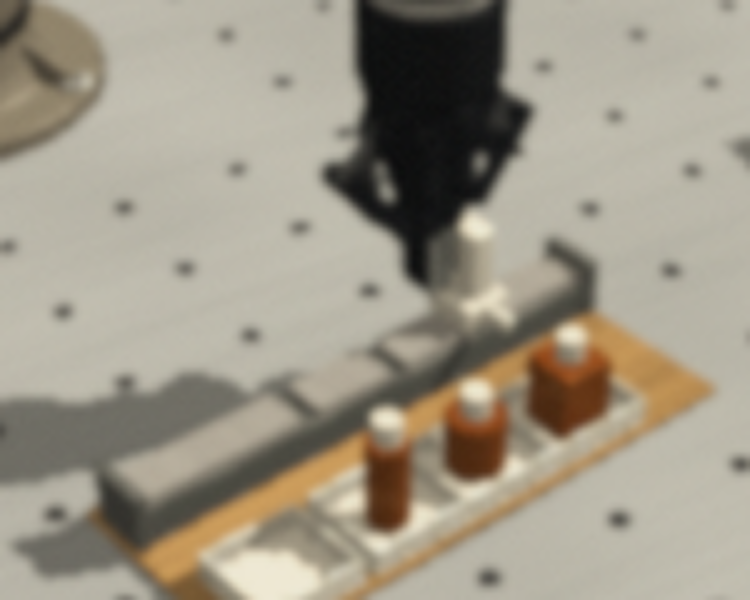

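The tab moved 3.4 mm while the TCP moved 1.5 mm, so it has probably clicked. To test, I'll advance 1.5 mm more: if it's seated, the tab won't move.

Request:
{"fn": "play_rows", "kwargs": {"plan": [[-1, -0.0001, 0.001, 0, 0], [-1, -0.0002, 0.0015, 0, 0], [-1, -0.0002, 0.0015, 0, 0]]}}

```text
clock: 12.1
tcp_pos: [0.4604, 0.1041, 0.0723]
orientation: [1.105, 1.273, -1.105]
contact_force: [-0.1, 0.0, 0.3]
grip_width: 0.0001
```

```bash
python3 look.py z7; python3 look.py z7b;python3 look.py z7c
```

```text
12.15 tcp local [-0.0405  0.0523] 0.0723 F local [ 0.03 -0.02] -0.34
conf 0.73 87 tab local y 5/50/95% [0.0704 0.0743 0.084 ] joint~ 0.1943
12.25 tcp local [-0.0405  0.0522] 0.0723 F local [0.23 1.01] -0.5
conf 0.78 110 tab local y 5/50/95% [0.0648 0.0731 0.0836] joint~ 0.1931
12.35 tcp local [-0.0405  0.0522] 0.0723 F local [ 0.63 -0.27] 0.12
```

The tab held still at about 0.194 with no force, so it's seated. Now I'll back off along the rail and rise.

Request:
{"fn": "play_rows", "kwargs": {"plan": [[-1, 0.0007, -0.005, 0, 0], [-1, 0.0021, -0.015, 0, 0], [-1, 0.0042, -0.03, 0, 0], [-1, 0.0042, -0.03, 0.02, 0], [-1, 0.0042, -0.03, 0.06, 0], [-1, 0.0042, -0.03, 0.1, 0], [-1, 0.0042, -0.06, 0.14, 0], [-1, 0.0042, -0.1, 0.16, 0], [-1, -0.01, -0.145, 0.16, 0], [-1, -0.02, -0.19, 0.16, 0]]}}

```text
clock: 13.4
tcp_pos: [0.4398, -0.0885, 0.2333]
orientation: [1.106, 1.27, -1.104]
contact_force: [0.4, -0.8, 0.2]
grip_width: -0.0
```

Request:
{"fn": "play_rows", "kwargs": {"plan": [[-1, -0.01, -0.045, 0, 0], [-1, -0.02, -0.09, 0, 0], [-1, -0.03, -0.13, 0, 0], [-1, -0.03, -0.13, 0, 0], [-1, -0.03, -0.13, 0, 0]]}}

```text
clock: 13.9
tcp_pos: [0.4096, -0.2172, 0.2322]
orientation: [1.107, 1.271, -1.108]
contact_force: [0.2, 0.7, 0.3]
grip_width: -0.0
```

```bash
python3 look.py z8; python3 look.py z8b
python3 - <<'E'
from h import *
p=r.grab_frame("top"); cv2.imwrite("pics/z9.png",cv2.resize(p["pixels"][180:265,235:375],None,fx=5,fy=5,interpolation=cv2.INTER_CUBIC))
E
```

```text
13.95 tcp local [-0.1355 -0.2574] 0.2322 F local [ 0.2  -0.04] -0.02
conf 0.59 141 tab local y 5/50/95% [0.0697 0.0726 0.0835] joint~ 0.1926
14.05 tcp local [-0.1348 -0.2565] 0.2322 F local [0.3  0.68] -0.47
conf 0.43 141 tab local y 5/50/95% [0.07   0.0728 0.083 ] joint~ 0.1928
```

View pics/z8.png

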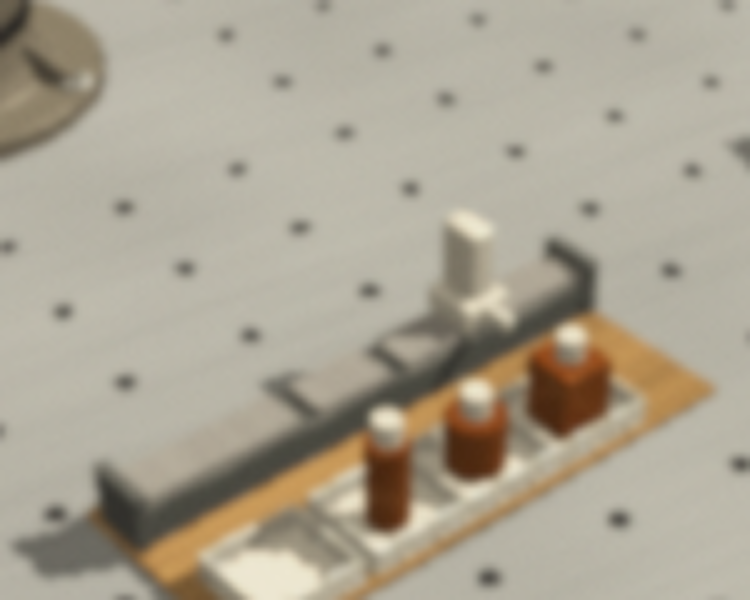

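View pics/z9.png

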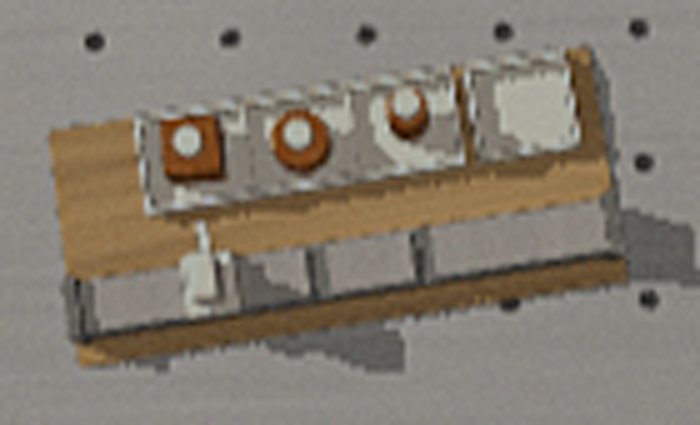

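```bash
python3 -c "
from bench import r
print(r.get_obs()['clock']); print(r.hand_in())"
```

```text
14.15
the job is handed in; nothing more can be done
None
```

The marker is in notch 3, in front of the square-sided bottle, and I handed the job in at 14.15 s with the hand well clear. With the gripper shut, I pushed the tab by its -y face past notches 1 and 2 and stopped when it snapped into notch 3.

- **Click:** near the end the tab jumped about 3.4 mm while the fingers moved 1.5 mm. It then stayed still when the fingers advanced another 1.5 mm, with about 0 N on the tool.
- **Force:** the highest reading at the end of any move was about 3 N; peaks in between were not recorded.
- **Position:** after I backed away, the tab measured at about 0.193 m, against 0.195 m for the notch. The overhead picture put it about 2 mm short too. I took that as measuring error, since the snap and hold both say it is seated.
- **Surroundings:** the last pictures show all three bottles standing as before. The arm stayed clear of the cup and pillbox, but I took no final close-up of either.

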